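Index the drilling jig one station

ROBOT

A 7-joint arm with a two-finger parallel gripper is mounted at the origin on a cart in front of the work surface, level with it; the furniture and walls round the work are solid. World frame = base frame: x ahead of the robot, y to its left, z up, the work surface at z = 0. Lengths are in m, angles in degrees, forces in N, time in s.
With the tool pointing down it reaches from about 0.425 to 0.875 m from the base axis. Payload 4.7 kg.
Tool frame: the origin (TCP) lies at the very end of the fingers, on their centre line; the grasp point (between the pads) lies 19 mm behind it; x points along the fingers, y is the direction in which the jaws open and shut, and the axes are right-handed (so a half turn about x gives the same grasp; the last joint's range is limited). The gripper opens to 85 mm and grips with 20 to 120 N. Pads are 22 mm wide; open, the fingers measure 114 mm over their backs; the gripper's body (76 mm by 85 mm) begins 54 mm behind the grasp point. The pads swing forward as they close: fully open they stand 13 mm farther back than shut.
Start: joints at [-71.9, 18.392, -4.016, 83.108, 1.295, 78.541, -3.26], TCP at [0.193, 0.621, 0.231] pointing down, gripper open.
Joint ranges: [-163.93, 163.93], [-17.29, 119.83], [-79.2, 71.16], [3.27, 140.29], [-89.18, 269.18], [5.43, 117.66], [-154.24, 154.24]. Speed limits (degrees/s): [147.25, 147.25, 180, 180, 180, 180, 180].

INTERFACE

Orientations are given as a 3x3 rotation matrix whose columns are the frame's x, y, z axes.
In Python, from workcell import arm gives the robot as it stands. The module is installed in compiled form; this text tells all that it offers.
- The arm moves only by the tool arm_command, never from a script. Its argument "motion" is a list that holds one entry, the list of rows, each a list of 7 numbers: the shift along the tool's x, y, z in m, then the turn, a rotation vector about the tool's x, y, z in rad, then the opening, from -1 (shut) to 1 (fully open), so that 0 is half open. In form: [[[tx, ty, tz, wx, wy, wz, jaw], ...]]. A call has 1 to 8 rows; each row is the pose to reach, as a shift and turn from the pose commanded when the call began, along the tool's axes at that moment; what a row does not reach only later rows make up. A row lasts 1/10 s, in which the tool goes at most 50 mm and 8.59 degrees, less where a joint would pass 70% of its speed; a pose out of reach is approached as far as the arm can. A call with a gripper value outside its range is refused whole. The fingers move at their own pace and stop on an object; "newtons" is the grip in N (left out, the last holds). Time passes only in rows, so rows that repeat a pose let the fingers close. It gives the time, the measured TCP pose, the force and the opening at its end, in the units of the state.
- arm.get_state(): the state, without advancing time (a new reading comes with each control period).
- arm.read_camera(name): name is "scene" or "side" or "wrist"; returns the picture (400x640x3 uint8, red, green, blue); there is no depth.
- arm.get_calibration(name): a dict with "fx", "fy", "cx", "cy" (pixels), "dist" ([k1, k2, p1, p2, k3] as OpenCV has them; the pictures are not rectified), "R" (3x3) and "t" (3): a world point X has camera coordinates R X + t. Camera axes: x right, y down, z forward; pixel columns grow to the right and rows downward; lengths in m; the calibration is good to about 2 mm. A picture is of the moment at which its call begins: read the wrist's pose just before it. get_calibration takes no time and is no camera call; for the wrist camera it gives the pose at the moment of the call.
- arm.finish_job(): hands the job in, once; it reports no verdict.
The state is a dict: "time": time; "joints": joint angles; "dq": joint speeds; "effort": joint torques, N m; "position": TCP position; "tcp_rot": TCP orientation; "force": force on the tool from outside, world axes, zero at the start; "torque": the same for the moment, N m; "grip_width": finger opening in m.
Only numpy, scipy, OpenCV 4.12 (cv2) and the standard library are available. Lean on these libraries where they do the work, as an engineer would, in place of code of your own. Each camera call takes 0.05 s, during which the arm holds its last target.

TASK

The disc in the drilling jig is due for its next hole: index the round table one station (a quarter turn) anticlockwise, seen from above. Run a fingertip along the table's rim to find the finger notch, press the sprung lock pad inside it fully down and push the table off its station with the finger in the notch; then let the pad come up so that it clicks in at the next station, and leave the table locked there. Leave the disc lying in its nest, and do not lift or shove aside the parts standing round the jig.

Things in the scene. Friction and masses are not known exactly. Their poses are not given: they have to be found in the camera images.
- table_axis (a point): Point on the vertical turning axis of the jig's round steel table, level with its flat top, 58 mm above the bench. z up; x points to the jig's fixed post and arm. Table 230 mm in diameter, 20 mm thick, on a grey housing 238 mm across and 36 mm high; its top is smooth from 60 to 115 mm out, except for one notch. All fixed to the bench but for the turning.
- sweep_start (a point): Point on the table's rim, level with its top, 95 mm from the axis and 75 degrees anticlockwise (from above) of table_axis's x. Fixed; does not turn. The notch: 46 mm wide along the rim, parallel walls, cut in from the edge to 76 mm from the axis, open above and outward. At the start its middle lies anywhere on the arc from here anticlockwise to sweep_end; its place is not given.
- sweep_end (a point): The other end of that arc: 95 mm from the axis, 195 degrees anticlockwise of table_axis's x, level with the table's top. In the notch lies the ribbed steel lock pad, 42 mm (along the rim) x 35 mm, its top 10 mm below the table's top. A finger tip 5 to 9 mm below the table's top inside the notch pushes on the notch's wall and stays clear of the raised pad.
- bush_top (a point): Top of the drill bush, 21 mm along table_axis's x, 52 mm above the table's top. The fixed arm (26 mm wide, its underside 32 mm and top 48 mm above the table) runs from it along that x to the post (34 x 46 mm, centred 145 mm out). The dark foot plate, 12 mm thick, spans -126 to 166 mm in that x and 118 mm to either side of the axis.
- index_table (a joint): Turning angle of the table, rad: 0 at its starting station, growing anticlockwise seen from above; next station 1.571; stops at -1.75 and 1.75. Locked (1.5 degrees play) while the lock pad is up; free when the pad is over 5 mm down, then turning takes about 2 N at the notch.
- lock_pad (a joint): Depth of the lock pad, m: 0 fully up, 0.008 fully down. Sprung: about 4 N to start, 7 N fully down. Pressed over 0.005 it frees the table. Off a station an inner ring keeps it about 0.005 down without a finger; at the next station, 90 degrees on, it springs up by itself and stops the table, provided nothing holds it down.
- work_disc: Turned steel disc with a bore, 62 mm in diameter and 12 mm thick, lying loose between three dowels in the middle of the table, under the arm. Origin at the centre of its underside.
- piston_near: White piston with a steel stem, 65 mm in diameter and 103 mm tall, standing loose on the bench to the left of the jig. Origin at the centre of its foot.
- thread_lock: Small bottle, 36 mm in diameter and 104 mm tall, standing loose on the bench to the right of the jig. Origin at the centre of its foot.
- spare_disc: Turned steel disc with a bore, 62 mm in diameter and 12 mm thick, lying loose on the bench to the right of the jig. Origin at the centre of its underside.
Not all that is in view belongs to the job. What is shaped like the work_disc but brown or green is not meant.

How it is judged (in metres and radians):
On the way, in this order (a step that is already met when the one before it is completed fails the run):
1. the lock pad is pressed down while the table is still at its first station (value of joint lock_pad above 0.0052 m and value of joint index_table between -0.12 and 0.12 rad), for 0.05 s.
2. the table has been pushed off its station, anticlockwise (value of joint index_table above 0.3 rad), for 0.05 s.
At the end, for the whole second after the job is handed in: The table stands one quarter turn anticlockwise from where it started (within about 2 degrees), the lock pad is fully up (within 1.5 mm) so that the table is locked there, and the disc lies flat in its nest, at rest (value of joint index_table between 1.53 and 1.61 rad and value of joint lock_pad below 0.0015 m and horizontal distance between work_disc and table_axis below 0.006 m and z of work_disc in the frame of table_axis below 0.004 m and angle between work_disc's own z axis and vertical below 0.1 rad and linear speed of work_disc below 0.02 m/s); the robot touches nothing.
It fails at once if the disc is lifted or comes out of its nest (z of work_disc in the frame of table_axis above 0.008 m or horizontal distance between work_disc and table_axis above 0.01 m).
It fails at once if a part standing round the jig is lifted, knocked over or shoved aside (distance of any of piston_near, thread_lock, spare_disc from where it was at the start of the episode above 0.03 m or angle between any of piston_near, thread_lock's own z axis and vertical above 0.5 rad).
It also fails if it takes over 72 s, if anything falls off the work surface, if the arm or the gripper's body presses on something with over 40 N, if the wrist force passes 120 N, or if a joint passes its speed limit or range.

## Working session

There is one attempt and no reset: what is moved stays moved. The work goes in short steps, Python scripts to look and compute and a tool call to move; the robot and the scene stay as the last step left them, time stands still between calls to the robot, and variables do not carry over. Pictures are saved under pics/ and viewed, and the job is handed in when it is done.

Besides the shell and the picture viewer there is one more tool, called after "Emit:" as name(argument=value, ...) on one line, values as JSON. arm_command: Moves the arm, as the interface text tells. Its arguments: {"type":"object","properties":{"motion":{"type":"array","items":{"type":"array","items":{"type":"array","items":{"type":"number"}}}},"newtons":{"type":"number"}},"required":["motion"]}

```bash
mkdir -p pics; python3 - <<'E'
from workcell import arm
import cv2,numpy as np
s=arm.get_state();print(s['time'],s['position'],s['tcp_rot'],s['force'],s['grip_width'])
for n in("scene","side","wrist"):
    c=arm.get_calibration(n);print(n,c)
    im=arm.read_camera(n);cv2.imwrite(f"pics/{n}0.png",im[:,:,::-1])
E
```

```text
0.0 [0.19306974 0.62010018 0.2302278 ] [[-4.60997284e-04  2.97155152e-01  9.54829096e-01]
 [-1.86527242e-03  9.54827281e-01 -2.97155487e-01]
 [-9.99998154e-01 -1.91800426e-03  1.14102526e-04]] [-0.42689056  1.35944692  0.26496887] 0.08524785811770332
scene {'fx': 398.84714857424433, 'fy': 398.84714857424433, 'cx': 315.1635780546536, 'cy': 203.662610289321, 'dist': array([-0.06153431,  0.        ,  0.        ,  0.        ,  0.        ]), 'R': array([[-0.8216445 , -0.56999474,  0.00251411],
       [-0.44943923,  0.64513894, -0.61789976],
       [ 0.35057766, -0.50882388, -0.78625286]]), 't': array([0.45314065, 0.27706913, 0.74618838])}
side {'fx': 399.3868290200789, 'fy': 399.3868290200789, 'cx': 317.70240532651866, 'cy': 203.71859351373598, 'dist': array([-0.03148568,  0.        ,  0.        ,  0.        ,  0.        ]), 'R': array([[-0.99989156, -0.00962386, -0.01114692],
       [ 0.00422092,  0.53788194, -0.84300961],
       [ 0.01410873, -0.84296524, -0.53778299]]), 't': array([0.53039579, 0.06724278, 0.99487141])}
wrist {'fx': 296.05216897397906, 'fy': 296.05216897397906, 'cx': 317.78549316509947, 'cy': 201.99649603546172, 'dist': array([-0.00283617,  0.        ,  0.        ,  0.        ,  0.        ]), 'R': array([[ 2.97829560e-01,  9.54618902e-01, -5.51712095e-04],
       [ 9.21482888e-01, -2.87340478e-01,  2.61351748e-01],
       [ 2.49332790e-01, -7.83466694e-02, -9.65243472e-01]]), 't': array([-0.64934365, -0.0332674 ,  0.37754044])}
```

View pics/scene0.png

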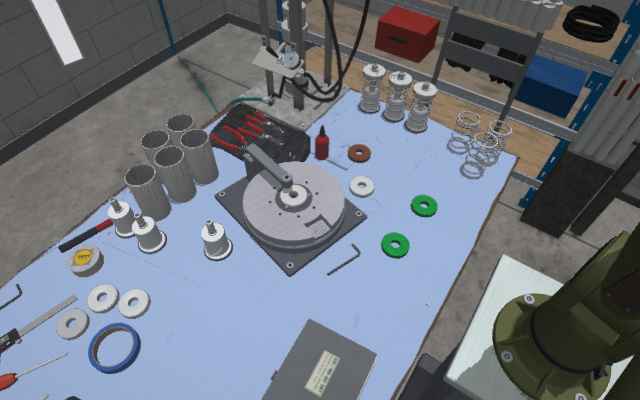

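View pics/side0.png

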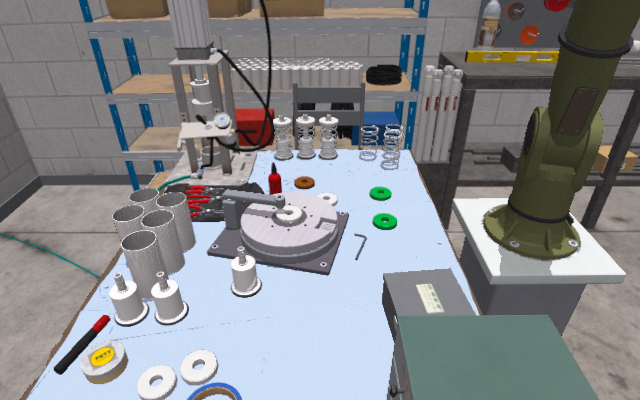

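View pics/wrist0.png

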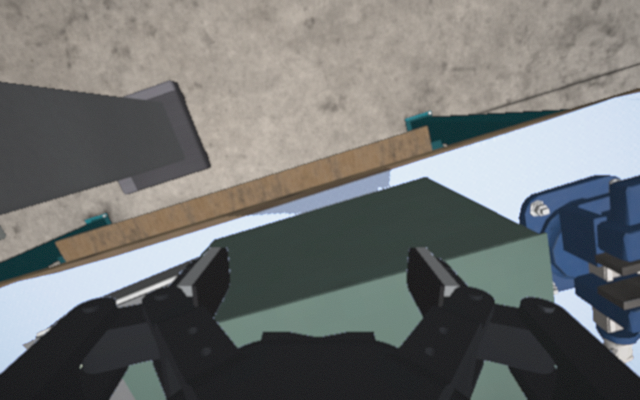

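The scene view shows the jig at about (293,200). A dark notch-like patch is visible on the table near (318,225). The piston at (215,240), the red bottle at (322,142) and the white-grey disc at (361,187) stand round it. Next I'll take enlarged crops.

```bash
python3 - <<'E'
import cv2
a=cv2.imread('pics/scene0.png')[120:290,190:410];cv2.imwrite('pics/c1.png',cv2.resize(a,None,fx=3.5,fy=3.5,interpolation=cv2.INTER_CUBIC))
a=cv2.imread('pics/side0.png')[150:310,190:370];cv2.imwrite('pics/c2.png',cv2.resize(a,None,fx=3.7,fy=3.7,interpolation=cv2.INTER_CUBIC))
E
```

```text
(no output)
```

View pics/c1.png

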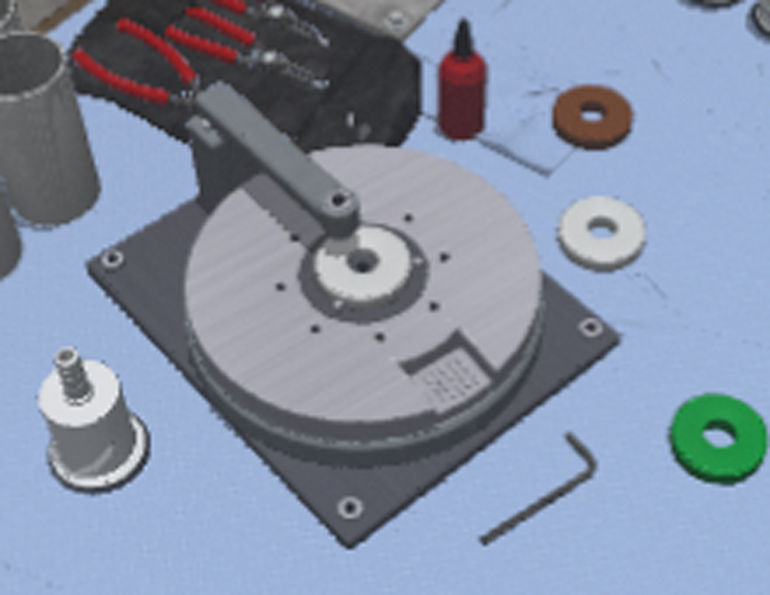

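View pics/c2.png

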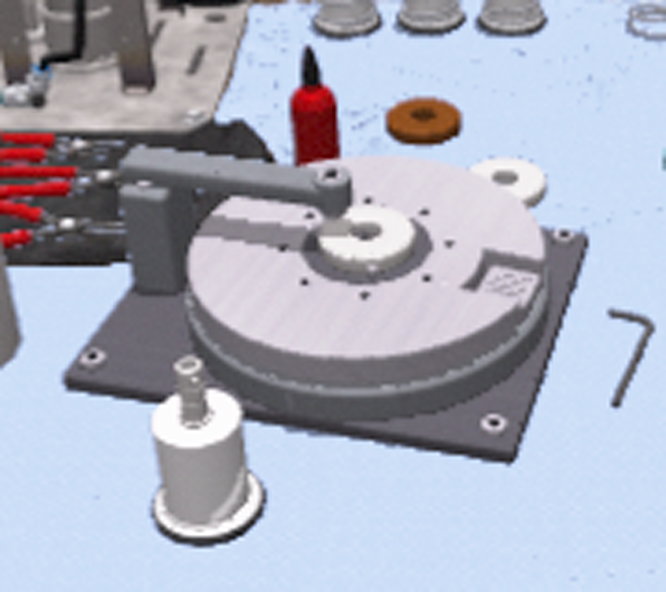

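```bash
cat > h.py <<'E'
import numpy as np,cv2
from workcell import arm
def cal(n):
    c=arm.get_calibration(n);K=np.array([[c['fx'],0,c['cx']],[0,c['fy'],c['cy']],[0,0,1.]]);return c,K
def proj(n,P):
    c,K=cal(n);return cv2.projectPoints(np.asarray(P,float).reshape(-1,1,3),cv2.Rodrigues(c['R'])[0],c['t'],K,c['dist'])[0].reshape(-1,2)
def plane(n,uv,z):
    c,K=cal(n);q=cv2.undistortPoints(np.array(uv,float).reshape(-1,1,2),K,c['dist']).reshape(-1,2)
    d=np.c_[q,np.ones(len(q))]@c['R'];o=-c['R'].T@c['t'];return o+d*((z-o[2])/d[:,2])[:,None]
E
python3 - <<'E'
from h import *
from scipy.optimize import least_squares
J=np.array([[-126,118,-46],[-126,-118,-46],[166,118,-46],[21,0,52]])/1e3
sc=np.array([[348,545],[618,338],[90,265],[338,198]])/3.5+[190,120]
sd=np.array([[512,460],[587,235],[66,383],[332,172]])/3.7+[190,150]
def W(p,J):
    c,s=np.cos(p[2]),np.sin(p[2]);return np.c_[c*J[:,0]-s*J[:,1]+p[0],s*J[:,0]+c*J[:,1]+p[1],J[:,2]+.058]
f=lambda p:np.r_[(proj('scene',W(p,J))-sc).ravel(),(proj('side',W(p,J))-sd).ravel()]
r=least_squares(f,[.6,.1,.9]);p=r.x
for g in(0,2,4,-2):
    q=least_squares(f,[.6,.1,g])
    if q.cost<r.cost:r=q
p=r.x;print(p,np.degrees(p[2]),r.cost,np.round(r.fun,1))
def polar(P):
    d=P[:,:2]-p[:2];return np.c_[np.hypot(*d.T)*1e3,np.degrees(np.arctan2(d[:,1],d[:,0])-p[2])%360]
print(polar(plane('scene',np.array([[401,366],[459,330],[497,378],[437,412]])/3.5+[190,120],.058)))
print(polar(plane('side',np.array([[465,290],[482,250],[547,265]])/3.7+[190,150],.058)))
# pad centre z=.048
print('pad',polar(plane('scene',np.array([[452,380]])/3.5+[190,120],.048)),polar(plane('side',np.array([[512,283]])/3.7+[190,150],.048)))
# others
print('piston',plane('scene',np.array([[98,450]])/3.5+[190,120],0.0),plane('side',np.array([[208,495]])/3.7+[190,150],0))
print('disc',plane('scene',np.array([[362,262]])/3.5+[190,120],.070),plane('side',np.array([[366,233]])/3.7+[190,150],.07))
E
```

```text
[ 0.59670419  0.02109098 -0.24418163] -13.990576562355235 10.707684354039896 [-0.6  0.3  1.4 -0.6 -2.5 -1.2 -0.2  0.5  1.3 -1.3  1.4 -0.2 -1.4 -1.4
  0.2  1.1]
[[ 78.39609632 158.37590826]
 [ 77.45717357 191.99379297]
 [118.43514455 184.48607748]
 [117.74390987 162.99823108]]
[[ 77.71566175 158.01876839]
 [ 73.26741815 192.3978715 ]
 [116.09525446 184.53080488]]
pad [[ 96.38409584 175.45008279]] [[ 95.50822787 179.0899581 ]]
piston [[0.67760152 0.19743455 0.        ]] [[0.68071685 0.18622972 0.        ]]
disc [[0.5954359  0.02196642 0.07      ]] [[0.59781947 0.02085395 0.07      ]]
```

The jig fit has about 1 px residual, and the work disc comes out at the axis as it should. The axis is at (0.597, 0.021), with jig x at -14°. The notch middle is at about 174.5° in the jig frame, which puts its 95 mm point at world (0.507, 0.053). Only one notch is visible, and it has the ribbed pad in it. I'll lift, close the jaws and fly over.

Emit:
arm_command(motion=[[[-0.03,0,0,0,0,0,-1],[-0.06,0,0,0,0,0,-1],[-0.08,-0.02,0.02,0,0,0,-1],[-0.08,-0.045,0.047,0,0,0,-1],[-0.08,-0.07,0.073,0,0,0,-1],[-0.08,-0.095,0.099,0,0,0,-1],[-0.08,-0.12,0.125,0,0,0,-1],[-0.08,-0.145,0.151,0,0,0,-1]]])

```text
time: 0.95
position: [0.2948, 0.4358, 0.3111]
tcp_rot: [[-0.0, 0.297, 0.955], [-0.0, 0.955, -0.297], [-1.0, -0.0, -0.0]]
force: [1.3, 0.4, -0.6]
grip_width: -0.0
```

Emit:
arm_command(motion=[[[0,-0.025,0.026,0,0,0,-1],[0,-0.05,0.052,0,0,0,-1],[0,-0.075,0.078,0,0,0,-1],[0,-0.1,0.104,0,0,0,-1],[0,-0.125,0.13,0,0,0,-1],[0,-0.15,0.157,0,0,0,-1],[0,-0.175,0.183,0,0,0,-1],[0,-0.2,0.209,0,0,0,-1]]])

```text
time: 1.75
position: [0.4348, 0.1827, 0.3112]
tcp_rot: [[-0.0, 0.297, 0.955], [0.0, 0.955, -0.297], [-1.0, 0.0, -0.0]]
force: [-0.6, 0.8, 0.5]
grip_width: -0.0002
```

Emit:
arm_command(motion=[[[0,-0.025,0.026,0,0,0,-1],[0,-0.05,0.052,0,0,0,-1],[0,-0.075,0.078,0,0,0,-1],[0,-0.09,0.095,0,0,0,-1],[0,-0.103,0.108,0,0,0,-1],[0,-0.103,0.108,0,0,0,-1],[0,-0.103,0.108,0,0,0,-1]]])

```text
time: 2.45
position: [0.5065, 0.0544, 0.3111]
tcp_rot: [[-0.001, 0.297, 0.955], [0.001, 0.955, -0.297], [-1.0, 0.0, -0.001]]
force: [-0.2, 0.6, -0.9]
grip_width: 0.0001
```

```bash
python3 - <<'E'
from h import *
s=arm.get_state();print(s['time'],s['position'],s['tcp_rot'],s['joints'],s['force'],s['grip_width'])
P=np.array([[.507,.0535,.048]])
print(proj('wrist',P))
# notch corner prediction
a=np.radians(174.5-14);e=np.array([np.cos(a),np.sin(a)]);t=np.array([-e[1],e[0]]);o=np.array([.5967,.0211])
C=[np.r_[o+r*e+w*t,.058] for r in(.076,.1127) for w in(-.023,.023)]
uv=proj('wrist',C);print(uv)
im=arm.read_camera('wrist')[:,:,::-1].copy();cv2.imwrite('pics/w1.png',im)
E
```

```text
2.45 [0.50653685 0.05437328 0.31109289] [[-7.30954071e-04  2.97384298e-01  9.54757585e-01]
 [ 5.80225815e-04  9.54757805e-01 -2.97383922e-01]
 [-9.99999565e-01  3.36601010e-04 -8.70434151e-04]] [-38.49822889  -1.3707086   29.08834511  96.34420385   0.62918385
  84.88985835  63.22614344] [-0.19018783  0.63740726 -0.88343331] 0.00011484246745656527
[[317.05367215 172.20424899]]
[[332.90128156 188.05356562]
 [299.24278433 186.82147948]
 [334.30298758 161.18298689]
 [299.83338263 159.88613389]]
```

View pics/w1.png

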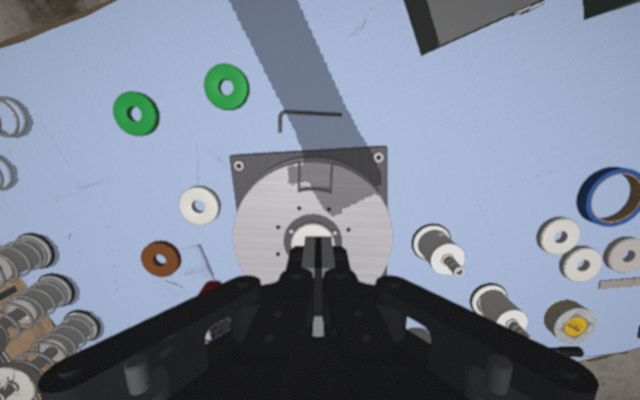

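```bash
python3 - <<'E'
import cv2
a=cv2.imread('pics/w1.png')[130:260,220:410];cv2.imwrite('pics/c3.png',cv2.resize(a,None,fx=4,fy=4,interpolation=cv2.INTER_CUBIC))
E
```

```text
(no output)
```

View pics/c3.png

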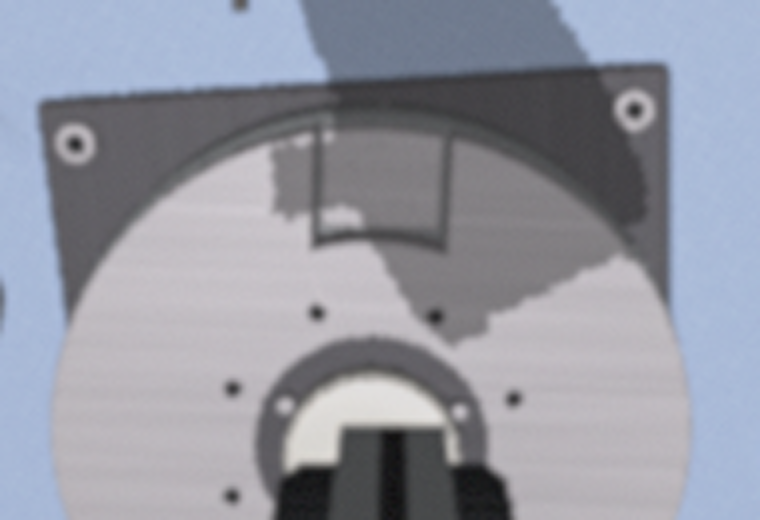

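Emit:
arm_command(motion=[[[0.03,0,0,0.145,0,0,-1],[0.06,0,0,0.29,0,0,-1],[0.09,0,0,0.435,0,0,-1],[0.12,0,0,0.58,0,0,-1],[0.15,0,0,0.725,0,0,-1],[0.17,0,0,0.87,0,0,-1],[0.18,0,0,1.015,0,0,-1],[0.19,0,0,1.15,0,0,-1]]])

```text
time: 3.3
position: [0.506, 0.0557, 0.1203]
tcp_rot: [[-0.001, 0.993, 0.116], [0.0, 0.116, -0.993], [-1.0, -0.001, -0.001]]
force: [0.2, -0.1, 0.5]
grip_width: 0.0002
```

Emit:
arm_command(motion=[[[0,0,0,0.145,0,0,-1],[0,0,0,0.29,0,0,-1],[0,0,0,0.435,0,0,-1],[0,0,0,0.459,0,0,-1],[0,0,0,0.459,0,0,-1],[0,0,0,0.459,0,0,-1]]])

```text
time: 3.9
position: [0.5067, 0.0545, 0.1214]
tcp_rot: [[-0.0, 0.944, -0.33], [0.0, -0.33, -0.944], [-1.0, -0.0, -0.0]]
force: [0.4, -0.7, -1.1]
grip_width: -0.0001
```

```bash
python3 - <<'E'
from h import *
s=arm.get_state();print(s['time'],s['position'],s['tcp_rot'],s['joints'],s['force'],s['grip_width'])
a=np.radians(174.5-14);e=np.array([np.cos(a),np.sin(a)]);t=np.array([-e[1],e[0]]);o=np.array([.5967,.0211])
C=[np.r_[o+r*e+w*t,.058] for r in(.076,.1127) for w in(-.023,.023)]
print(proj('wrist',C))
im=arm.read_camera('wrist')[:,:,::-1].copy();cv2.imwrite('pics/w2.png',im)
E
```

```text
3.9 [0.50674221 0.05450042 0.12135612] [[-3.30941534e-06  9.43897761e-01 -3.30237820e-01]
 [ 3.82431038e-04 -3.30237794e-01 -9.43897692e-01]
 [-9.99999927e-01 -1.29416942e-04 -3.59882906e-04]] [-39.96572779   6.50174728  32.90825029 111.68023648  -3.9868212
  62.90811364 -24.69124847] [ 0.43896955 -0.69194806 -1.14430287] -0.00010118854074840402
[[346.22526114 187.01100675]
 [344.49736951 246.97473783]
 [294.55630071 186.84318113]
 [295.61523425 246.81795213]]
```

View pics/w2.png

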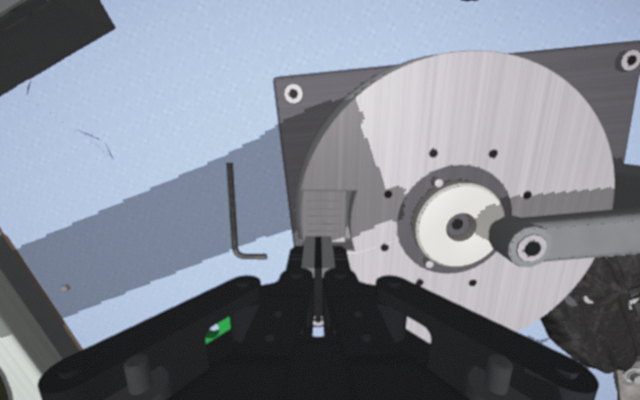

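```bash
python3 - <<'E'
import cv2
a=cv2.imread('pics/w2.png')[150:260,270:400];cv2.imwrite('pics/c4.png',cv2.resize(a,None,fx=6,fy=5,interpolation=cv2.INTER_CUBIC))
from h import *
print(plane('wrist',[[462,225]],.070))
a=np.radians(174.5-14);e=np.array([np.cos(a),np.sin(a)]);t=np.array([-e[1],e[0]]);o=np.array([.5967,.0211])
P=plane('wrist',[[355,190],[302,190],[297,190]],.058)[:,:2]-o
print(P@e,P@t)
E
```

```text
[[0.59996948 0.01855191 0.07      ]]
[0.06953752 0.10728655 0.11084823] [-0.02062572 -0.0205319  -0.02052313]
```

View pics/c4.png

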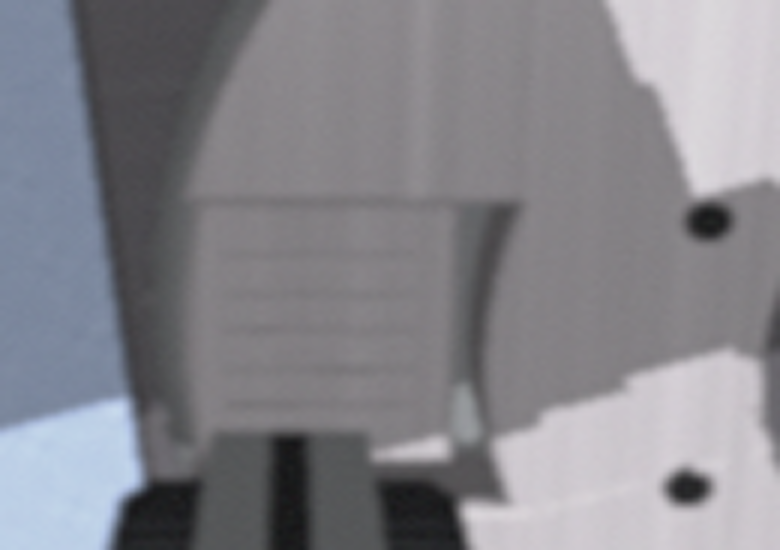

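The close crop shows the single notch with the ribbed pad, its back wall at about row 190. The closed fingertips are about 13 mm wide, so there is plenty of slack. The wrist view puts the notch centre 3–4 mm further inward than the fixed cameras do, so I'll shift 3 mm inward and descend.

Emit:
arm_command(motion=[[[0.02,0.003,0.001,0,0,0,-1],[0.04,0.003,0.001,0,0,0,-1],[0.055,0.003,0.001,0,0,0,-1],[0.064,0.003,0.001,0,0,0,-1],[0.068,0.003,0.001,0,0,0,-1],[0.07,0.003,0.001,0,0,0,-1],[0.07,0.003,0.001,0,0,0,-1]]])

```text
time: 4.65
position: [0.5098, 0.0519, 0.0517]
tcp_rot: [[0.001, 0.943, -0.333], [0.0, -0.333, -0.943], [-1.0, 0.001, -0.0]]
force: [-0.3, -0.4, -0.7]
grip_width: -0.0
```

```bash
python3 - <<'E'
from h import *
s=arm.get_state();print(s['time'],s['position'],s['force'])
im=arm.read_camera('wrist')[:,:,::-1].copy();cv2.imwrite('pics/w3.png',im)
im=arm.read_camera('scene')[170:270,240:400,::-1].copy();cv2.imwrite('pics/s3.png',cv2.resize(im,None,fx=5,fy=5))
E
```

```text
4.65 [0.50980284 0.05190715 0.05169834] [-0.25190815 -0.39060629 -0.67582847]
```

View pics/w3.png

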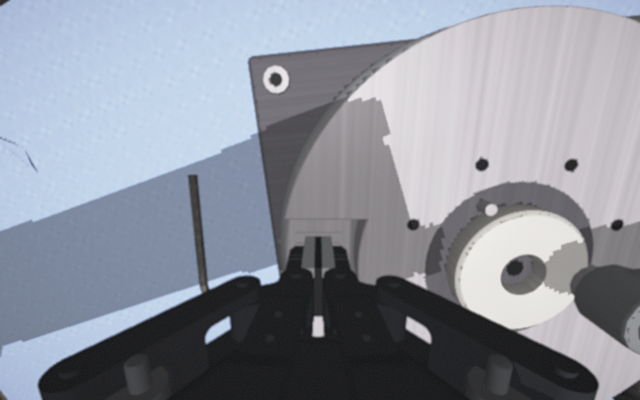

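View pics/s3.png

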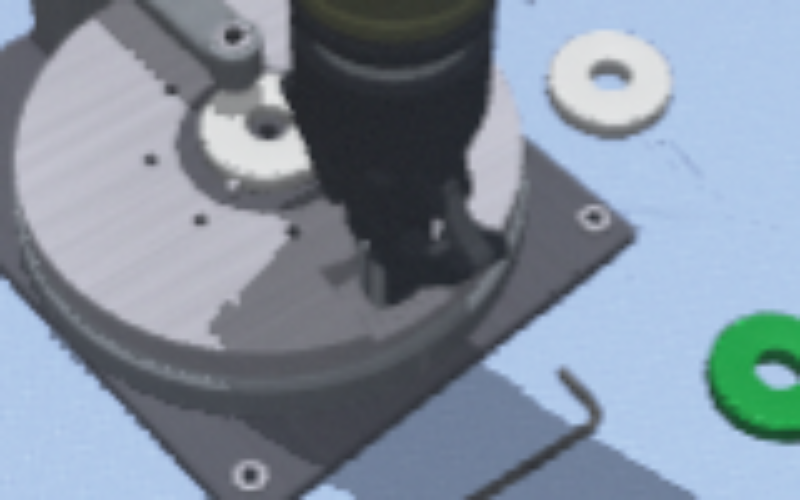

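The fingertips are inside the notch, at about (318,240) in the wrist view, centred over the pad and not touching anything. Next I'll press the pad.

Emit:
arm_command(motion=[[[0.003,0,0,0,0,0,-1],[0.006,0,0,0,0,0,-1],[0.009,0,0,0,0,0,-1],[0.011,0,0,0,0,0,-1],[0.0115,0,0,0,0,0,-1],[0.0115,0,0,0,0,0,-1]]])

```text
time: 5.35
position: [0.5101, 0.052, 0.0405]
tcp_rot: [[0.001, 0.943, -0.333], [0.001, -0.333, -0.943], [-1.0, 0.001, -0.001]]
force: [-1.6, 0.5, 6.6]
grip_width: -0.0002
```

Force is 6.6 N, so the pad is about 7–8 mm down. I'll hold it and move tangentially to the wall.

Emit:
arm_command(motion=[[[0.0005,0,0,0,0,0,-1],[0.0005,0,0.003,0,0,0,-1],[0.0005,0,0.006,0,0,0,-1],[0.0005,0,0.008,0,0,0,-1],[0.0005,0,0.01,0,0,0,-1],[0.0005,0,0.0115,0,0,0,-1],[0.0005,0,0.0115,0,0,0,-1]]])

```text
time: 6.05
position: [0.507, 0.0415, 0.0404]
tcp_rot: [[0.003, 0.943, -0.333], [0.001, -0.333, -0.943], [-1.0, 0.002, -0.002]]
force: [0.2, 1.6, 7.0]
grip_width: 0.0
```

```bash
python3 - <<'E'
from h import *
s=arm.get_state();print(s['time'],s['position'],s['force'])
im=arm.read_camera('wrist')[:,:,::-1].copy();cv2.imwrite('pics/w4.png',im)
import numpy as np
cy,cz=.0937,-.0115
for d in np.arange(0,92,3):
    a=np.radians(d);print(d,round(cy*(1-np.cos(a))-cz*np.sin(a),4),round(cy*np.sin(a)+cz*(1-np.cos(a)),4),round(-a,3))
E
```

```text
6.05 [0.50696155 0.04149123 0.04038216] [0.24684175 1.57231515 6.99794331]
0 0.0 0.0 -0.0
3 0.0007 0.0049 -0.052
6 0.0017 0.0097 -0.105
9 0.003 0.0145 -0.157
12 0.0044 0.0192 -0.209
15 0.0062 0.0239 -0.262
18 0.0081 0.0284 -0.314
21 0.0103 0.0328 -0.367
24 0.0128 0.0371 -0.419
27 0.0154 0.0413 -0.471
30 0.0183 0.0453 -0.524
33 0.0214 0.0492 -0.576
36 0.0247 0.0529 -0.628
39 0.0281 0.0564 -0.681
42 0.0318 0.0597 -0.733
45 0.0356 0.0629 -0.785
48 0.0395 0.0658 -0.838
51 0.0437 0.0686 -0.89
54 0.0479 0.0711 -0.942
57 0.0523 0.0733 -0.995
60 0.0568 0.0754 -1.047
63 0.0614 0.0772 -1.1
66 0.0661 0.0788 -1.152
69 0.0709 0.0801 -1.204
72 0.0757 0.0812 -1.257
75 0.0806 0.082 -1.309
78 0.0855 0.0825 -1.361
81 0.0904 0.0828 -1.414
84 0.0953 0.0829 -1.466
87 0.1003 0.0827 -1.518
90 0.1052 0.0822 -1.571
```

View pics/w4.png

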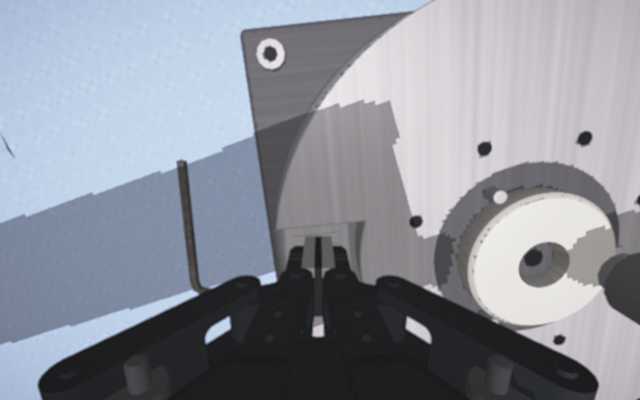

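Emit:
arm_command(motion=[[[0,0.0007,0.0049,-0.052,0,0,-1],[0,0.0017,0.0097,-0.105,0,0,-1],[0,0.003,0.0145,-0.157,0,0,-1],[0,0.0044,0.0192,-0.209,0,0,-1],[0,0.0044,0.0192,-0.209,0,0,-1]]])

```text
time: 6.6
position: [0.504, 0.0209, 0.0401]
tcp_rot: [[0.001, 0.992, -0.13], [0.0, -0.13, -0.992], [-1.0, 0.001, -0.0]]
force: [-0.9, -1.4, 6.7]
grip_width: 0.0001
```

```bash
python3 - <<'E'
from h import *
s=arm.get_state();print(s['time'],s['position'],s['force'],s['torque'])
im=arm.read_camera('wrist')[:,:,::-1].copy();cv2.imwrite('pics/w5.png',im)
E
```

```text
6.6 [0.50401995 0.02091623 0.04011335] [-0.8898169  -1.38742875  6.72718475] [-0.224417    0.21083119  0.03312219]
```

View pics/w5.png

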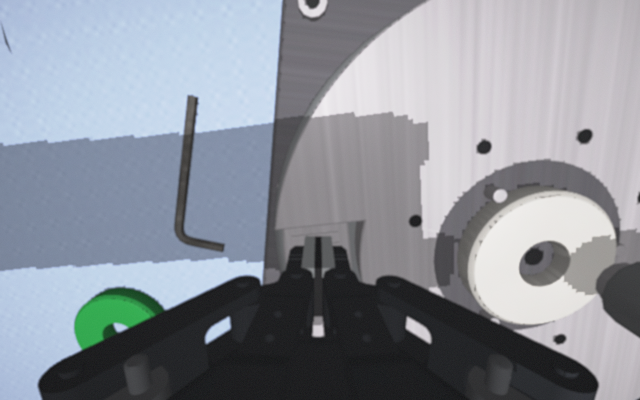

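The table is turning with the finger, since the holes and notch sit still in the wrist image. I'll keep it pressed to about 24°, then raise the tip to about 7.5 mm below the top.

Emit:
arm_command(motion=[[[0,0.0007,0.0049,-0.052,0,0,-1],[0,0.0017,0.0097,-0.105,0,0,-1],[0,0.003,0.0145,-0.157,0,0,-1],[0,0.0044,0.0192,-0.209,0,0,-1],[-0.003,0.0044,0.0192,-0.209,0,0,-1],[-0.007,0.0044,0.0192,-0.209,0,0,-1],[-0.0105,0.0044,0.0192,-0.209,0,0,-1],[-0.0105,0.0044,0.0192,-0.209,0,0,-1]]])

```text
time: 7.45
position: [0.5053, 0.002, 0.05]
tcp_rot: [[0.0, 0.997, 0.078], [0.0, 0.078, -0.997], [-1.0, 0.0, -0.0]]
force: [0.8, 0.5, -0.8]
grip_width: 0.0002
```

Emit:
arm_command(motion=[[[0,0.0007,0.0049,-0.052,0,0,-1],[0,0.0017,0.0097,-0.105,0,0,-1],[0,0.003,0.0145,-0.157,0,0,-1],[0,0.0044,0.0192,-0.209,0,0,-1],[0,0.0062,0.0239,-0.262,0,0,-1],[0,0.0081,0.0284,-0.314,0,0,-1],[0,0.0103,0.0328,-0.367,0,0,-1],[0,0.0128,0.0371,-0.419,0,0,-1]]])

```text
time: 8.25
position: [0.519, -0.0325, 0.049]
tcp_rot: [[-0.004, 0.877, 0.48], [0.002, 0.48, -0.877], [-1.0, -0.003, -0.004]]
force: [-4.0, 2.0, 1.4]
grip_width: -0.0002
```

```bash
python3 - <<'E'
from h import *
s=arm.get_state();print(s['time'],s['position'],s['force'],s['joints'],np.degrees(np.arctan2(s['tcp_rot'][1,2],s['tcp_rot'][0,2])))
im=arm.read_camera('wrist')[:,:,::-1].copy();cv2.imwrite('pics/w6.png',im)
im=arm.read_camera('scene')[120:290,190:410,::-1];cv2.imwrite('pics/s6.png',cv2.resize(im,None,fx=3.5,fy=3.5))
E
```

```text
8.25 [ 0.51895557 -0.03249362  0.04903146] [-3.98251437  2.02116235  1.39907737] [-25.39856786  13.59595709  29.03525278 113.62035636  -8.14631749
  54.97287356  36.33663559] -61.34129647501378
```

View pics/w6.png

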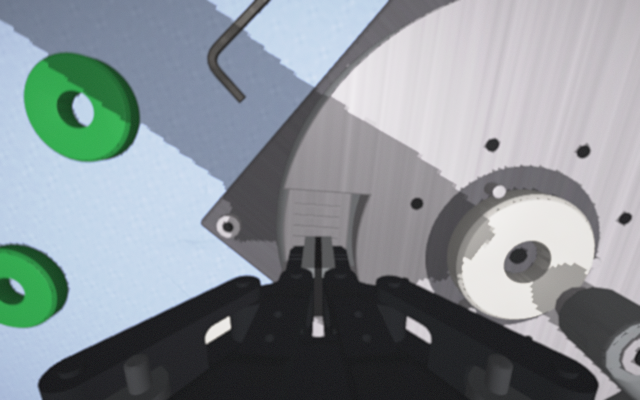

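View pics/s6.png

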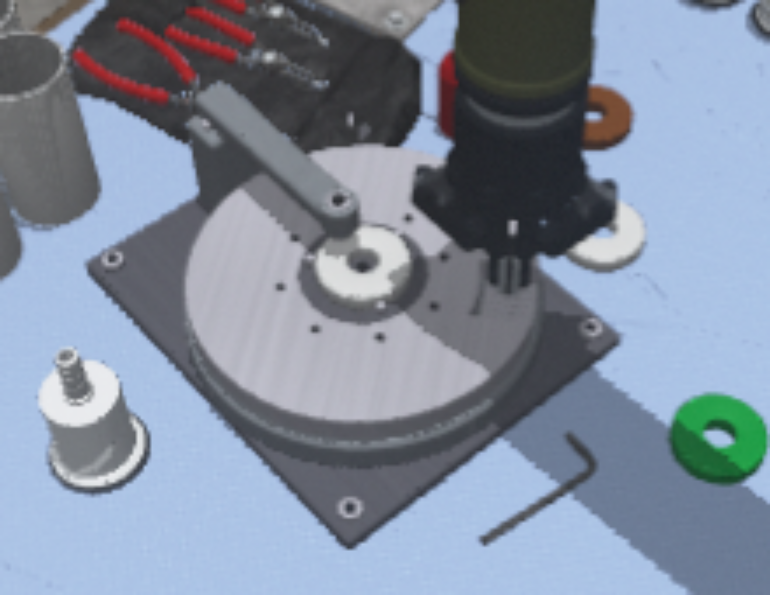

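The table is at about 45–48° with the finger now on the wall and a push force of about 3.7 N. I'll continue.

Emit:
arm_command(motion=[[[0,0.0007,0.0049,-0.052,0,0,-1],[0,0.0017,0.0097,-0.105,0,0,-1],[0,0.003,0.0145,-0.157,0,0,-1],[0,0.0044,0.0192,-0.209,0,0,-1],[0,0.0062,0.0239,-0.262,0,0,-1],[0,0.0081,0.0284,-0.314,0,0,-1],[0,0.0103,0.0328,-0.367,0,0,-1],[0,0.0103,0.0328,-0.367,0,0,-1]]])

```text
time: 9.15
position: [0.5448, -0.0583, 0.0491]
tcp_rot: [[-0.002, 0.65, 0.76], [-0.0, 0.76, -0.65], [-1.0, -0.001, -0.001]]
force: [-1.7, 0.1, -0.5]
grip_width: -0.0
```

```bash
python3 - <<'E'
from h import *
s=arm.get_state();print(s['time'],s['position'],s['force'],s['force']@s['tcp_rot'],s['joints'],np.degrees(np.arctan2(s['tcp_rot'][1,2],s['tcp_rot'][0,2])))
d=np.array([.598,.020,0])-s['position'];print(d@s['tcp_rot'])
im=arm.read_camera('wrist')[:,:,::-1].copy();cv2.imwrite('pics/w7.png',im)
cy,cz=.094,-.011
for g in np.arange(0,16,1.):
    a=np.radians(g);print(g,round(cy*(1-np.cos(a))-cz*np.sin(a),4),round(cy*np.sin(a)+cz*(1-np.cos(a)),4),round(-a,3))
E
```

```text
9.15 [ 0.54477134 -0.05825684  0.04913399] [-1.67447356  0.14257062 -0.46006238] [ 0.46302696 -0.98016169 -1.36408745] [-19.97426777  16.56251163  26.53940995 109.86448002  -8.84863709
  55.65830915  60.06792296] -40.57103701995397
[ 0.04902417  0.09412734 -0.01040427]
0.0 0.0 0.0 -0.0
1.0 0.0002 0.0016 -0.017
2.0 0.0004 0.0033 -0.035
3.0 0.0007 0.0049 -0.052
4.0 0.001 0.0065 -0.07
5.0 0.0013 0.0082 -0.087
6.0 0.0017 0.0098 -0.105
7.0 0.002 0.0114 -0.122
8.0 0.0024 0.013 -0.14
9.0 0.0029 0.0146 -0.157
10.0 0.0033 0.0162 -0.175
11.0 0.0038 0.0177 -0.192
12.0 0.0043 0.0193 -0.209
13.0 0.0049 0.0209 -0.227
14.0 0.0055 0.0224 -0.244
15.0 0.006 0.024 -0.262
```

View pics/w7.png

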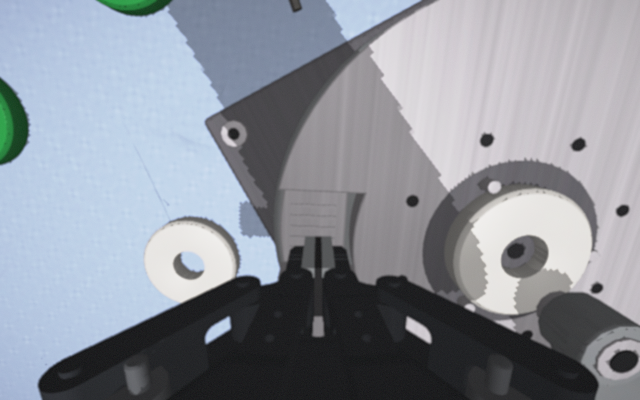

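```bash
python3 - <<'E'
from h import *
print(plane('scene',[[321,157]],0),plane('scene',[[361,188]],.0))
E
```

```text
[[ 6.49922541e-01 -1.69107471e-01 -1.11022302e-16]] [[ 0.50721215 -0.13665199  0.        ]]
```

Emit:
arm_command(motion=[[[0,0.0004,0.0033,-0.035,0,0,-1],[0,0.001,0.0065,-0.07,0,0,-1],[0,0.0017,0.0098,-0.105,0,0,-1],[0,0.0024,0.013,-0.14,0,0,-1],[0,0.0033,0.0162,-0.175,0,0,-1],[0,0.0043,0.0193,-0.209,0,0,-1],[0,0.0055,0.0224,-0.244,0,0,-1],[0,0.006,0.024,-0.262,0,0,-1]]])

```text
time: 10.0
position: [0.5664, -0.0694, 0.0492]
tcp_rot: [[-0.003, 0.431, 0.902], [-0.0, 0.902, -0.431], [-1.0, -0.001, -0.002]]
force: [-4.9, -1.4, 1.4]
grip_width: -0.0002
```

Emit:
arm_command(motion=[[[0,0.0002,0.0016,-0.017,0,0,-1],[0,0.0004,0.0033,-0.035,0,0,-1],[0,0.0004,0.0033,-0.035,0,0,-1]]])

```text
time: 10.3
position: [0.5708, -0.0702, 0.0496]
tcp_rot: [[-0.0, 0.398, 0.917], [0.0, 0.917, -0.398], [-1.0, -0.0, -0.0]]
force: [-3.8, 0.2, -1.0]
grip_width: 0.0001
```

Emit:
arm_command(motion=[[[0,0.0001,0.0008,-0.009,0,0,-1],[0,0.0002,0.0016,-0.017,0,0,-1],[0,0.0002,0.0016,-0.017,0,0,-1]]])

```text
time: 10.6
position: [0.5724, -0.0705, 0.0497]
tcp_rot: [[-0.0, 0.383, 0.924], [0.0, 0.924, -0.383], [-1.0, 0.0, -0.0]]
force: [-3.6, -0.0, -2.0]
grip_width: -0.0
```

```bash
python3 - <<'E'
from h import *
s=arm.get_state();print(s['time'],s['position'],s['force'],s['force']@s['tcp_rot'],s['joints'][6],np.degrees(np.arctan2(s['tcp_rot'][1,2],s['tcp_rot'][0,2])))
im=arm.read_camera('wrist')[:,:,::-1].copy();cv2.imwrite('pics/w8.png',im)
E
```

```text
10.6 [ 0.57240661 -0.07046555  0.04969678] [-3.62647251 -0.02523096 -2.0016502 ] [ 2.00171404 -1.41080104 -3.34085682] 79.25410590605777 -22.48934094004232
```

View pics/w8.png

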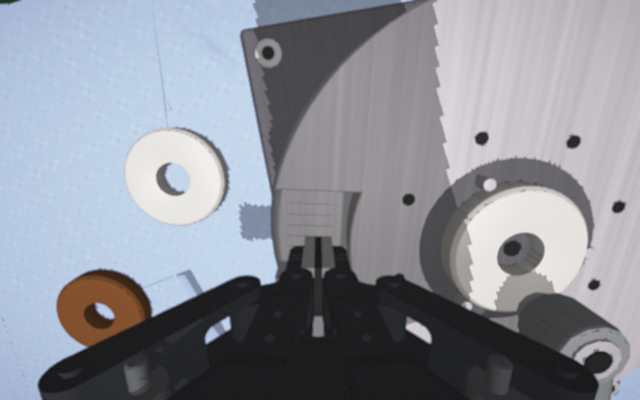

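The tool has turned about 87° and the push force is about 3.3 N. I'll continue in small steps until the click stops it.

Emit:
arm_command(motion=[[[0,0.0001,0.0008,-0.009,0,0,-1],[0,0.0002,0.0016,-0.017,0,0,-1],[0,0.0002,0.0016,-0.017,0,0,-1]]])

```text
time: 10.95
position: [0.5742, -0.0709, 0.0498]
tcp_rot: [[0.0, 0.367, 0.93], [0.0, 0.93, -0.367], [-1.0, 0.0, 0.0]]
force: [-4.1, -0.7, -2.7]
grip_width: 0.0002
```

Emit:
arm_command(motion=[[[0,0.0001,0.0008,-0.009,0,0,-1],[0,0.0002,0.0016,-0.017,0,0,-1],[0,0.0002,0.0016,-0.017,0,0,-1]]])

```text
time: 11.25
position: [0.5757, -0.0713, 0.0498]
tcp_rot: [[0.0, 0.351, 0.936], [0.0, 0.936, -0.351], [-1.0, 0.0, 0.0]]
force: [-3.2, 0.4, -2.3]
grip_width: -0.0
```

Emit:
arm_command(motion=[[[0,0.0001,0.0008,-0.009,0,0,-1],[0,0.0002,0.0016,-0.017,0,0,-1],[0,0.0002,0.0016,-0.017,0,0,-1]]])

```text
time: 11.55
position: [0.5774, -0.0717, 0.0499]
tcp_rot: [[0.001, 0.335, 0.942], [0.0, 0.942, -0.335], [-1.0, 0.0, 0.001]]
force: [-2.5, -0.0, -2.2]
grip_width: -0.0003
```

```bash
python3 - <<'E'
from h import *
s=arm.get_state();print(s['time'],s['position'],s['force'],s['force']@s['tcp_rot'],s['joints'][6],np.degrees(np.arctan2(s['tcp_rot'][1,2],s['tcp_rot'][0,2])))
im=arm.read_camera('wrist')[:,:,::-1].copy();cv2.imwrite('pics/w9.png',im)
a=[cv2.resize(cv2.imread(f'pics/w{k}.png')[170:270,260:400],None,fx=4,fy=4,interpolation=cv2.INTER_CUBIC)[:, :400] for k in(8,9)]
cv2.imwrite('pics/c9.png',np.hstack(a))
E
```

```text
11.55 [ 0.57743361 -0.07171654  0.04986126] [-2.46715393 -0.00600634 -2.2074304 ] [ 2.20568142 -0.83238002 -2.32416577] 82.2316010715004 -19.558308703529068
```

View pics/c9.png

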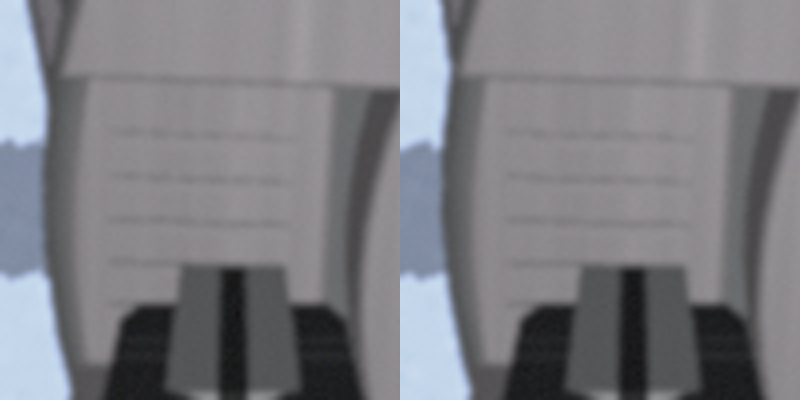

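Emit:
arm_command(motion=[[[0,0.0001,0.0008,-0.009,0,0,-1],[0,0.0002,0.0016,-0.017,0,0,-1],[0,0.0002,0.0016,-0.017,0,0,-1]]])

```text
time: 11.9
position: [0.5806, -0.0723, 0.0508]
tcp_rot: [[0.004, 0.319, 0.948], [-0.0, 0.948, -0.319], [-1.0, 0.001, 0.004]]
force: [-0.4, 0.0, 0.1]
grip_width: -0.0004
```

Emit:
arm_command(motion=[[[0,0.0001,0.0008,-0.009,0,0,-1],[0,0.0002,0.0016,-0.017,0,0,-1],[0,0.0002,0.0016,-0.017,0,0,-1]]])

```text
time: 12.2
position: [0.5811, -0.0726, 0.0503]
tcp_rot: [[0.002, 0.303, 0.953], [-0.0, 0.953, -0.303], [-1.0, 0.0, 0.002]]
force: [0.8, -0.1, -0.0]
grip_width: 0.0001
```

The force fell to zero, so the table probably sprang forward into the station. I'll look before going on.

```bash
python3 - <<'E'
from h import *
s=arm.get_state();print(s['time'],s['position'],s['force']@s['tcp_rot'],np.degrees(np.arctan2(s['tcp_rot'][1,2],s['tcp_rot'][0,2])))
im=arm.read_camera('wrist')[:,:,::-1].copy();cv2.imwrite('pics/w10.png',im)
a=[cv2.resize(cv2.imread(f'pics/w{k}.png')[170:270,260:400],None,fx=4,fy=4,interpolation=cv2.INTER_CUBIC)[:, :400] for k in(9,10)]
cv2.imwrite('pics/c10.png',np.hstack(a))
E
```

```text
12.2 [ 0.58110617 -0.07264607  0.05029332] [0.0167929  0.15069935 0.77218041] -17.617388971225903
```

View pics/c10.png

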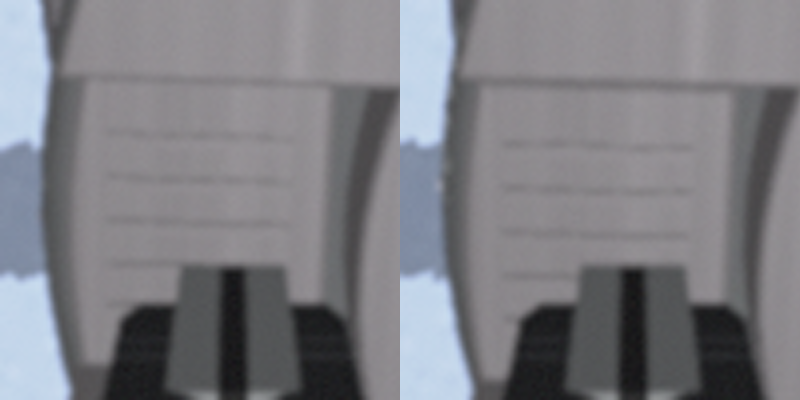

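Emit:
arm_command(motion=[[[0,0,0.0008,0,0,0,-1],[0,0,0.0016,0,0,0,-1],[0,0,0.0016,0,0,0,-1]]])

```text
time: 12.55
position: [0.5818, -0.0729, 0.0498]
tcp_rot: [[0.0, 0.303, 0.953], [0.0, 0.953, -0.303], [-1.0, 0.0, 0.0]]
force: [-0.4, -0.2, 0.2]
grip_width: 0.0001
```

Emit:
arm_command(motion=[[[0,0,0.0008,0,0,0,-1],[0,0,0.0016,0,0,0,-1],[0,0,0.0016,0,0,0,-1]]])

```text
time: 12.85
position: [0.5828, -0.073, 0.0497]
tcp_rot: [[-0.001, 0.303, 0.953], [0.001, 0.953, -0.303], [-1.0, 0.0, -0.001]]
force: [-3.5, 1.2, 2.2]
grip_width: -0.0002
```

Emit:
arm_command(motion=[[[0,0,0.001,0,0,0,-1],[0,0,0.002,0,0,0,-1],[0,0,0.002,0,0,0,-1]]])

```text
time: 13.15
position: [0.5829, -0.0731, 0.0496]
tcp_rot: [[-0.005, 0.303, 0.953], [0.002, 0.953, -0.303], [-1.0, 0.0, -0.005]]
force: [-9.3, 2.4, 6.6]
grip_width: 0.0002
```

Emit:
arm_command(motion=[[[0,0,0.001,0,0,0,-1],[0,0,0.002,0,0,0,-1],[0,0,0.002,0,0,0,-1]]])

```text
time: 13.45
position: [0.5831, -0.0731, 0.0494]
tcp_rot: [[-0.009, 0.302, 0.953], [0.003, 0.953, -0.302], [-1.0, 0.0, -0.01]]
force: [-12.9, 4.8, 9.8]
grip_width: 0.0001
```

The table is firmly stopped: 13 N with the TCP no longer moving. I'll back off the wall, then retreat upward.

Emit:
arm_command(motion=[[[0,0,-0.003,0,0,0,-1],[0,0,-0.006,0,0,0,-1],[0,0,-0.01,0,0,0,-1],[0,0,-0.014,0,0,0,-1],[-0.005,0,-0.014,0,0,0,-1],[-0.02,0,-0.014,0,0,0,-1],[-0.05,0,-0.014,0,0,0,-1],[-0.09,0,-0.014,0,0,0,-1]]])

```text
time: 14.25
position: [0.5729, -0.0705, 0.1405]
tcp_rot: [[-0.002, 0.303, 0.953], [-0.0, 0.953, -0.303], [-1.0, -0.001, -0.002]]
force: [1.1, 0.7, -0.6]
grip_width: -0.0001
```

Emit:
arm_command(motion=[[[-0.04,-0.02,-0.02,0,0,0,-1],[-0.08,-0.05,-0.05,0,0,0,-1],[-0.12,-0.07,-0.07,0,0,0,-1],[-0.12,-0.07,-0.07,0,0,0,-1],[-0.12,-0.07,-0.07,0,0,0,-1]]])

```text
time: 14.75
position: [0.4865, -0.117, 0.263]
tcp_rot: [[0.006, 0.305, 0.952], [0.001, 0.952, -0.305], [-1.0, 0.003, 0.006]]
force: [0.9, -0.2, 0.8]
grip_width: -0.0005
```

```bash
python3 - <<'E'
from h import *
s=arm.get_state();print(s['time'],s['position'],s['force'])
im=arm.read_camera('wrist')[:,:,::-1].copy();cv2.imwrite('pics/w11.png',im)
im=arm.read_camera('scene')[120:290,190:410,::-1];cv2.imwrite('pics/s11.png',cv2.resize(im,None,fx=3.5,fy=3.5,interpolation=cv2.INTER_CUBIC))
im=arm.read_camera('side')[150:310,190:370,::-1];cv2.imwrite('pics/d11.png',cv2.resize(im,None,fx=3.7,fy=3.7,interpolation=cv2.INTER_CUBIC))
E
```

```text
14.75 [ 0.48651812 -0.11699946  0.26295857] [ 0.94574104 -0.20414866  0.78364617]
```

View pics/w11.png

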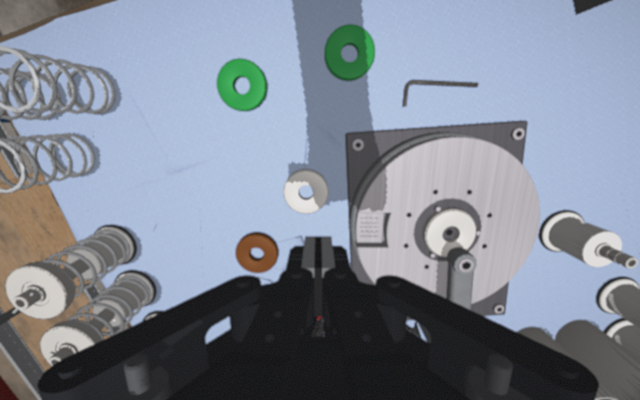

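View pics/s11.png

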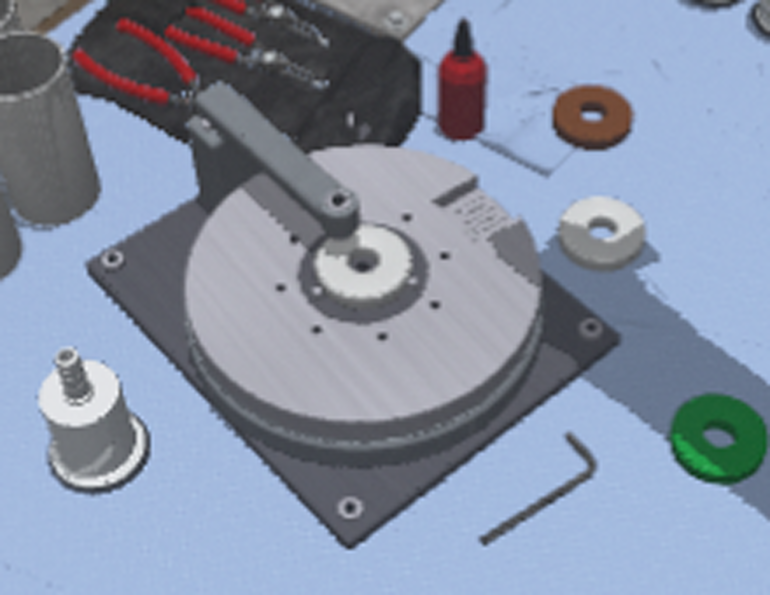

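View pics/d11.png

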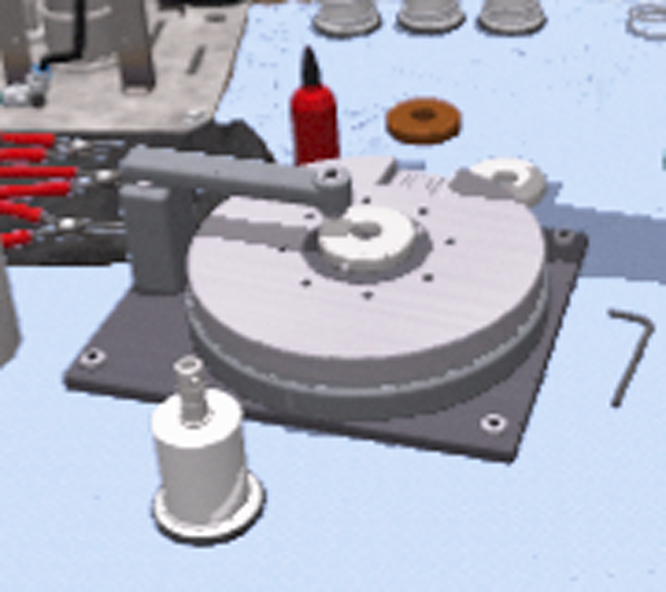

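The parts look untouched and the notch is now at the right side. Next I'll measure the turn by comparing the 8-hole pattern, which is 45°-symmetric, in rectified top views from before and after.

```bash
python3 - <<'E'
from h import *
cv2.imwrite('pics/sc12.png',arm.read_camera('scene')[:,:,::-1])
cv2.imwrite('pics/sd12.png',arm.read_camera('side')[:,:,::-1])
def top(n,f,ax):
    im=cv2.cvtColor(cv2.imread(f),cv2.COLOR_BGR2GRAY)
    g=np.arange(-120,121)*.5e-3*2
    X,Y=np.meshgrid(np.arange(-.06,.0601,.0005)+ax[0],-(np.arange(-.06,.0601,.0005))+ax[1])
    uv=proj(n,np.c_[X.ravel(),Y.ravel(),np.full(X.size,.058)]).reshape(X.shape+(2,)).astype(np.float32)
    return cv2.remap(im,uv[...,0],uv[...,1],cv2.INTER_CUBIC)
out=[]
for n,a,b in(('scene','pics/scene0.png','pics/sc12.png'),('side','pics/side0.png','pics/sd12.png')):
    for f in(a,b):
        t=top(n,f,(.597,.0212)); out.append(cv2.resize(t,None,fx=1.6,fy=1.6))
        # holes: local dark blobs in ring
        bh=cv2.morphologyEx(t,cv2.MORPH_BLACKHAT,np.ones((19,19)))
        yy,xx=np.mgrid[:t.shape[0],:t.shape[1]];r=np.hypot(xx-120,yy-120)*.5
        m=((bh>35)&(r>42)&(r<59)).astype(np.uint8)
        k,l,st,c=cv2.connectedComponentsWithStats(m)
        for i in range(1,k):
            if 15<st[i,4]<200:
                w=np.where(l==i,bh,0).astype(float);cx=(w*xx).sum()/w.sum()-120;cyy=120-(w*yy).sum()/w.sum()
                print(n,f[-8:],round(np.hypot(cx,cyy)*.5,1),round(np.degrees(np.arctan2(cyy,cx))%360,1),st[i,4])
cv2.imwrite('pics/top.png',np.vstack([np.hstack(out[:2]),np.hstack(out[2:])])[:600] if 0 else cv2.resize(np.vstack([np.hstack(out[:2]),np.hstack(out[2:])]),(590,590)))
E
```

```text
scene ene0.png 53.0 92.3 149
scene ene0.png 53.7 46.6 151
scene ene0.png 52.2 138.1 167
scene ene0.png 54.9 2.2 109
scene ene0.png 52.8 184.4 184
scene ene0.png 42.2 227.4 21
scene ene0.png 53.2 312.1 146
scene ene0.png 54.0 229.5 193
scene ene0.png 55.4 273.9 159
scene sc12.png 52.9 93.4 158
scene sc12.png 53.7 47.4 168
scene sc12.png 52.2 139.8 157
scene sc12.png 54.5 3.5 147
scene sc12.png 52.8 186.0 183
scene sc12.png 57.0 337.2 51
scene sc12.png 52.9 312.2 167
scene sc12.png 54.6 230.7 177
scene sc12.png 55.3 275.0 180
side ide0.png 52.0 42.0 188
side ide0.png 56.6 356.8 147
side ide0.png 43.5 337.7 112
side ide0.png 44.1 326.4 16
side ide0.png 57.6 316.8 85
side ide0.png 55.8 233.2 196
side ide0.png 57.6 275.3 72
side sd12.png 56.8 358.7 87
side sd12.png 43.5 333.1 192
side sd12.png 42.6 217.9 16
side sd12.png 43.4 229.3 115
side sd12.png 57.5 316.9 81
side sd12.png 55.8 234.5 199
side sd12.png 57.6 276.3 85
```

View pics/top.png

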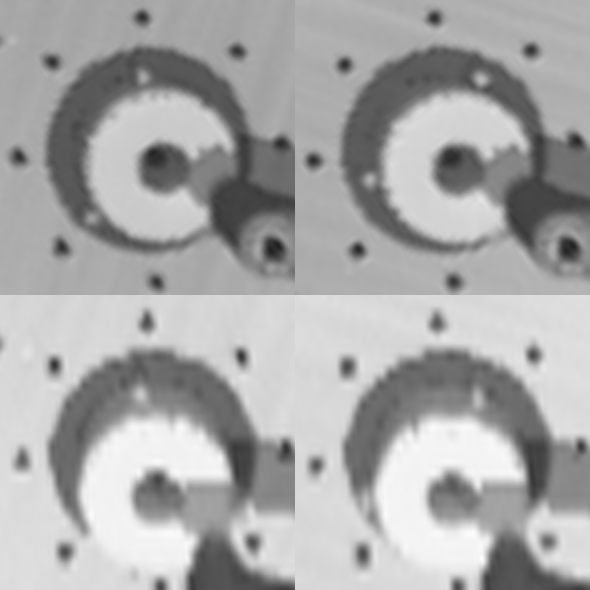

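The eight-hole shift averages +1.2°, so the table stands at about 91.2° (1.59 rad). That is inside the band and agrees with the 1.5° lock play. To check the pad height, I'll repeat the same relative close view as picture w2, where the pad was known to be up.

Emit:
arm_command(motion=[[[0.02,0.03,0.03,0.008,0,0,-1],[0.05,0.055,0.05,0.008,0,0,-1],[0.09,0.0668,0.0617,0.008,0,0,-1],[0.12,0.0668,0.0617,0.008,0,0,-1],[0.135,0.0668,0.0617,0.008,0,0,-1],[0.1416,0.0668,0.0617,0.008,0,0,-1],[0.1416,0.0668,0.0617,0.008,0,0,-1],[0.1416,0.0668,0.0617,0.008,0,0,-1]]])

```text
time: 15.8
position: [0.5658, -0.0714, 0.1198]
tcp_rot: [[0.003, 0.311, 0.95], [0.0, 0.95, -0.311], [-1.0, 0.001, 0.002]]
force: [1.0, -0.3, 0.8]
grip_width: -0.0001
```

```bash
python3 - <<'E'
from h import *
s=arm.get_state();print(s['time'],s['position'],s['force'],np.degrees(np.arctan2(s['tcp_rot'][1,2],s['tcp_rot'][0,2])))
im=arm.read_camera('wrist')[:,:,::-1].copy();cv2.imwrite('pics/w13.png',im)
a=[cv2.resize(cv2.imread(f'pics/w{k}.png')[170:250,285:365],None,fx=5,fy=5,interpolation=cv2.INTER_CUBIC) for k in(2,13)]
cv2.imwrite('pics/c13.png',np.hstack(a))
E
```

```text
15.8 [ 0.5658068  -0.07138004  0.11977311] [ 1.04357787 -0.2572218   0.77598028] -18.125459128800202
```

View pics/c13.png

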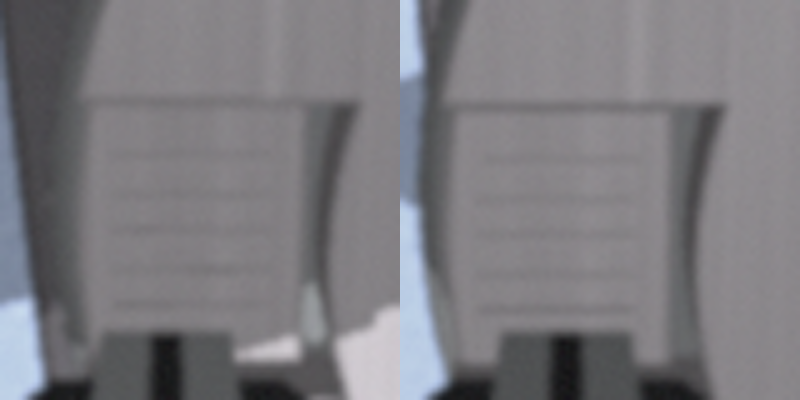

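In both views the pad matches: wall to first rib is 55 px, rib spacing about 37 px and pad width 210 px. At the click this gap changed by about 7 px, so the pad is fully up. I'll retreat and hand in.

Emit:
arm_command(motion=[[[-0.03,0,0,0,0,0,-1],[-0.06,0,0,0,0,0,-1],[-0.1,-0.02,-0.02,0,0,0,-1],[-0.13,-0.04,-0.04,0,0,0,-1],[-0.13,-0.04,-0.04,0,0,0,-1],[-0.13,-0.04,-0.04,0,0,0,-1]]])

```text
time: 16.45
position: [0.5151, -0.0969, 0.2504]
tcp_rot: [[0.005, 0.311, 0.95], [0.001, 0.95, -0.312], [-1.0, 0.003, 0.004]]
force: [0.2, 0.3, -0.2]
grip_width: -0.0
```

```bash
python3 - <<'E'
from workcell import arm
s=arm.get_state();print(s['time'],s['position'],s['force'])
print(arm.finish_job())
E
```

```text
16.45 [ 0.51512817 -0.09688828  0.25038389] [ 0.23107543  0.31567686 -0.21963787]
the job is handed in; nothing more can be done
None
```

The table is indexed a quarter turn anticlockwise and locked at the next station, and I handed the job in at 16.5 s. The hand-in gave no verdict.

I found the notch in the camera images rather than by sweeping a fingertip along the rim. With the closed fingers in it, I pressed the pad down (about 7 N) and turned the table about 30° with the pad held down. Then I raised the tip to about 8 mm below the table's top and pushed on the notch wall until the pad clicked in.

What the last checks showed:
- **Locked:** a test push reached about 13 N against the notch wall with the tip no longer moving. I only tested the lock in the anticlockwise direction.
- **Table angle:** the hole pattern puts it at about 91.2° (1.59 rad), inside the 1.53–1.61 band. That is off centre because my test push left it near the end of the 1.5° lock play.
- **Lock pad:** it looks the same as in the first close view, when it was fully up.
- **Disc and other parts:** the disc lies in its nest, and the piston, bottle and spare disc look unmoved. I compared these by eye in the before and after pictures.
- **Robot:** it stands clear of everything, with no force on the tool.

One disagreement: the wrist camera placed the jig about 4 mm from where the fixed cameras did. I shifted the fingers 3 mm inward to allow for it, and the notch slack covered the rest.

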